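# Tip a scoop tray of screw caps through the sprung flap of a feed hopper

## Robot

A 6-joint arm with a two-finger parallel gripper is mounted at the origin on a cart in front of the work surface, level with it; the furniture and walls round the work are solid. World frame = base frame: x ahead of the robot, y to its left, z up, the work surface at z = 0. Lengths are in m, angles in degrees, forces in N, time in s.
With the tool pointing down it reaches from about 0.3 to 0.95 m from the base axis. Payload 3.1 kg.
Tool frame: the origin (TCP) lies between the finger pads, 19 mm behind the fingertips; this is the grasp point; z points along the fingers, y is the line along which they close (so a half turn about z gives the same grasp; the last joint's range is limited). The gripper opens to 85 mm and grips with 20 to 120 N. Pads are 22 mm wide; open, the fingers measure 114 mm over their backs; the gripper's body (76 mm by 85 mm) begins 54 mm behind the grasp point. The pads swing forward as they close: fully open they stand 13 mm farther back than shut.
Start: joints at [-69.54, 17.653, 93.61, -0, 68.738, -3.994], TCP at [0.259, -0.569, 0.25] pointing down, gripper open.
Joint ranges: [-175.34, 175.34], [-45.06, 112.39], [2.9, 150.54], [-68.45, 248.45], [3.09, 151.38], [-168.51, 168.51]. Speed limits (degrees/s): [159.86, 159.86, 180, 180, 180, 180].

## Interface

Orientations are given as [roll, pitch, yaw] about the fixed x, y, z axes, in that order (R = Rz(yaw) Ry(pitch) Rx(roll)).
In Python, from station import ctrl, eyes, search_frame, place_of gives the robot as it stands.
- The arm moves only by the tool apply_moves, never from a script. Its argument "increments" is a list that holds one entry, the list of rows, each a list of 7 numbers: the shift along the world's x, y, z in a scale on which 1.0 is 1000 mm, then the turn, a rotation vector about the world's x, y, z in a scale on which 1.0 is 120 degrees, then the opening, from 0 (shut) to 1 (fully open). A call has 1 to 20 rows; each row is the pose to reach, as a shift and turn from the pose commanded when the call began; what a row does not reach only later rows make up. A row lasts 1/12 s, in which the tool goes at most 41.7 mm and 7.16 degrees, less where a joint would pass 70% of its speed; a pose out of reach is approached as far as the arm can. Shift and turn numbers lie between -1 and 1, and a call with a number outside is refused. A call with a gripper value outside its range is refused whole. The fingers move at their own pace and stop on an object; "newtons" is the grip in N (left out, the last holds). Time passes only in rows, so rows that repeat a pose let the fingers close. It gives the time, the measured TCP pose, the force, the opening and the grip force at its end, in the units of the state.
- ctrl.get_obs(): the state, without advancing time (a new reading comes with each control period).
- eyes.grab_frame(name): name is "scene" or "top"; returns a dict with "image" (400x640x3 uint8, blue, green, red), "mtx" (3x3 intrinsics, pixels), "R" (3x3) and "t" (3): a world point X has camera coordinates R X + t. Camera axes: x right, y down, z forward; pixel columns grow to the right and rows downward; lengths in m; the calibration is good to about 2 mm. A picture is of the moment at which its call begins. There is no depth.
- ctrl.hand_in(): hands the job in; it is judged then, once.
Trained networks look in the newest picture that a camera, given by its name, has taken for a name from the list of things; names that differ only in an ending like _2 or _b are one class to them, and where a whole thing is asked for, a point or a joint stands for the part that bears it (a point fixed in the world has none). Each returns a list of dicts, best first, with "confidence" (0 to 1); they miss things now and then, are a little off and sometimes report something else, mostly with a low value. They report only what shows in the picture. A call takes as long as a camera call.
- search_frame(camera, thing): "bbox" ([left, top, width, height] in pixels, round what is visible of it).
- place_of(camera, thing): "pixel" ([column, row] in pixels: a listed point, or the origin of a listed thing).
The state is a dict: "t": time; "joint_positions": joint angles; "joint_velocities": joint speeds; "effort": joint torques, N m; "tool_pos": TCP position; "tcp_rot": TCP orientation; "force": force on the tool from outside, world axes, zero at the start; "ft_torque": the same for the moment, N m; "grip_width": opening from 0.0 (shut) to 1.0 (fully open); "gripper_force": force on a finger pad.
Only numpy, scipy, OpenCV 4.12 (cv2) and the standard library are available. Lean on these libraries where they do the work, as an engineer would, in place of code of your own. Each camera call takes 0.05 s, during which the arm holds its last target. There are 200 camera calls.

## Task

Refill the cap hopper: pick up the open-fronted scoop tray by its sloping black grip, press the hopper's sprung flap open with the tray's front edge and tip all six screw caps from the tray into the hopper. Then draw the tray out so that the flap springs shut, and set the empty tray down upright on the free bench top. Do not force the tray against the hopper, set it down gently, and leave the other things on the bench where they are.

Things in the scene. Friction and masses are not known exactly. Their poses are not given: they have to be found in the camera images.
- scoop: Open-fronted tray of bare sheet steel, 0.16 kg, level on the bench. Origin: middle of its underside; z up, +y from the open front to the grip, x along its 122 mm width. Floor 4 mm thick, flat from y = -41 to 41 mm, bearing six loose caps in two rows of three. Side walls 4 mm thick, 38 mm high (28 mm in front of y = -41); back wall 42 mm high at y = 37 to 41 mm; no front wall.
- scoop_grip (a point): Point on the tray's flat black grip, good for the TCP: (0, 63.5, 60.8) mm in the tray's frame, axes as the tray's. The grip is 60 mm wide (x), 10 mm thick and leans outward (+y) 40 degrees from vertical; its middle line runs from (0, 47, 41) to (0, 76, 76) mm. The tool fits it flush pointing along (0, -sin 40, -cos 40) and closing across the 10 mm; under it is free space down to the bench.
- scoop_nose (a point): Middle of the tray's straight front edge: (0, -64, 7) mm in the tray's frame, axes as the tray's. From y = -41 to this edge the floor rises at 12 degrees, so the edge's underside is 5 mm and its top 9 mm above the bench; nothing closes the front, so caps slide out when the tray leans forward by some 30 to 55 degrees (friction varies).
- hopper: Fixed, hollow grey sheet-metal hopper. Origin: middle of its underside; z up, its +y side looks towards the tray. Box 170 (x) by 130 mm (y), walls 5 mm, inner floor at 8 mm, base plate 190 x 150 mm. The +y rim is 150 mm high; the far wall (-y) and, from y = -65 to 16 mm, the side walls rise to 195 mm as guards. The mouth (160 x 120 mm inside) faces up, closed by a flap.
- hopper_rim (a point): Top outer edge of the hopper's low +y rim, middle of its width: (0, 65, 150) mm in the hopper's frame; axes as the hopper's. The rim is 5 mm thick; the tray's underside may bear lightly on it.
- flap (a joint): Angle (rad) of the flap in the hopper's mouth: 0 = shut, level, 2 mm under the rim; hinged along x just inside the +y rim, 114 mm deep, 156 mm wide; the far edge swings down into the hopper, to 1.35 at most. A spring shuts it: 0.1 N m at 0, 0.16 N m at 1.0 (3 to 5 N pressed 40 mm from the hinge). Caps alone do not open it; from about 0.7 it leaves them a wide gap along the far wall.
- cap_00: Screw cap, 34 mm across, 14 mm high, 12 g, one of the six equal caps that lie in the tray. Origin: middle of its underside as it lies, z up.
- cap_01: Screw cap, 34 mm across, 14 mm high, 12 g, one of the six equal caps that lie in the tray. Origin: middle of its underside as it lies, z up.
- cap_02: Screw cap, 34 mm across, 14 mm high, 12 g, one of the six equal caps that lie in the tray. Origin: middle of its underside as it lies, z up.
- cap_03: Screw cap, 34 mm across, 14 mm high, 12 g, one of the six equal caps that lie in the tray. Origin: middle of its underside as it lies, z up.
- cap_04: Screw cap, 34 mm across, 14 mm high, 12 g, one of the six equal caps that lie in the tray. Origin: middle of its underside as it lies, z up.
- cap_05: Screw cap, 34 mm across, 14 mm high, 12 g, one of the six equal caps that lie in the tray. Origin: middle of its underside as it lies, z up.
- bottle: White wide-neck bottle, 61 mm across, 82 mm high; a bystander. Origin: middle of its underside.
- vial: Small brown vial with white lid, 21 mm across, 47 mm high; a bystander. Origin: middle of its underside.
- tape_roll: Roll of tape lying flat, 94 mm across, 25 mm high; a bystander. Origin: middle of its underside.
- marker: Marker pen lying on the bench, 135 mm long, 16 mm high; a bystander. Origin: middle of its underside.
- reagent: Brown glass bottle with black cap, 68 mm across, 150 mm high; a bystander. Origin: middle of its underside.

How it is judged (in metres and radians):
On the way, in this order (a step that is already met when the one before it is completed fails the run):
1. the tray is lifted off the bench with all six caps in it (height (world z) of scoop above 0.03 m and z of cap_00 in the frame of scoop between -0.003 and 0.03 m and y of each of cap_00, cap_01, cap_02, cap_03, cap_04, cap_05 in the frame of scoop above -0.065 m and z of cap_01 in the frame of scoop between -0.003 and 0.03 m and z of cap_02 in the frame of scoop between -0.003 and 0.03 m and z of cap_03 in the frame of scoop between -0.003 and 0.03 m and z of cap_04 in the frame of scoop between -0.003 and 0.03 m and z of cap_05 in the frame of scoop between -0.003 and 0.03 m), for 0.1 s.
2. the tray's front edge holds the flap pressed open while the tray is tipped by more than 35 degrees (value of joint flap above 0.5 rad and angle between scoop's own z axis and vertical above 0.61 rad and contact force between scoop and flap above 0.5 N), for 0.2 s.
At the end, for the whole second after the job is handed in: All six caps lie inside the hopper under the flap (at least 25 mm below the rim), the flap is shut (below 0.1 rad), and the empty tray stands upright at rest on the bench (underside within 6 mm of the bench top, tilt under 0.06 rad) (z of each of cap_00, cap_01, cap_02, cap_03, cap_04, cap_05 in the frame of hopper below 0.125 m and x of cap_00 in the frame of hopper between -0.082 and 0.082 m and y of cap_00 in the frame of hopper between -0.062 and 0.062 m and x of cap_01 in the frame of hopper between -0.082 and 0.082 m and y of cap_01 in the frame of hopper between -0.062 and 0.062 m and x of cap_02 in the frame of hopper between -0.082 and 0.082 m and y of cap_02 in the frame of hopper between -0.062 and 0.062 m and x of cap_03 in the frame of hopper between -0.082 and 0.082 m and y of cap_03 in the frame of hopper between -0.062 and 0.062 m and x of cap_04 in the frame of hopper between -0.082 and 0.082 m and y of cap_04 in the frame of hopper between -0.062 and 0.062 m and x of cap_05 in the frame of hopper between -0.082 and 0.082 m and y of cap_05 in the frame of hopper between -0.062 and 0.062 m and value of joint flap below 0.1 rad and height (world z) of scoop between -0.004 and 0.006 m and angle between scoop's own z axis and vertical below 0.06 rad and linear speed of scoop below 0.02 m/s); the robot touches nothing.
It fails at once if the tray is forced against the hopper or its flap with more than 30 N (contact force between scoop and hopper above 30 N).
It fails at once if the tray is dropped on the bench: it comes within 6 mm of the bench top faster than 0.3 m/s (height (world z) of scoop below 0.006 m and linear speed of scoop above 0.3 m/s).
It fails at once if a bystander (bottle, vial, tape roll or marker) is moved by more than 30 mm (distance of any of bottle, vial, tape_roll, marker from where it was at the start of the episode above 0.03 m).
It also fails if it takes over 64 s, if anything falls off the work surface, if the arm or the gripper's body presses on something with over 40 N, if the wrist force passes 120 N, or if a joint passes its speed limit or range.

## Working session

There is one attempt and no reset: what is moved stays moved. The work goes in short steps, Python scripts to look and compute and a tool call to move; the robot and the scene stay as the last step left them, time stands still between calls to the robot, and variables do not carry over. Pictures are saved under pics/ and viewed, at most 10 in all, crops included, and the job is handed in when it is done.

Besides the shell and the picture viewer there is one more tool, called after "Call:" as name([rows], argument=value, ...), one row to a line, values as JSON. apply_moves: Moves the arm, as the interface text tells. Its arguments: {"type":"object","properties":{"increments":{"type":"array","items":{"type":"array","items":{"type":"array","items":{"type":"number"}}}},"newtons":{"type":"number"}},"required":["increments"]}

```bash
mkdir -p pics; cat > h.py <<'E'
import numpy as np, cv2
from station import ctrl, eyes, search_frame, place_of
def tri(obs):
    # obs: list of (frame,pixel)
    A=[];b=[]
    for f,p in obs:
        P=f["mtx"]@np.c_[f["R"],f["t"]]
        for k in range(2):
            r=p[k]*P[2]-P[k]; A.append(r[:3]);b.append(-r[3])
    return np.linalg.lstsq(np.array(A),np.array(b),rcond=None)[0]
def plane(f,p,z):
    d=f["R"].T@np.linalg.inv(f["mtx"])@np.array([p[0],p[1],1.]); c=-f["R"].T@f["t"]
    return c+d*(z-c[2])/d[2]
def proj(f,X):
    q=f["mtx"]@(f["R"]@np.array(X)+f["t"]); return q[:2]/q[2]
E
python3 - <<'E'
from h import *
np.set_printoptions(precision=4,suppress=True)
F={n:eyes.grab_frame(n) for n in("scene","top")}
for n in F: cv2.imwrite(f"pics/{n}0.png",F[n]["image"]); print(n,-F[n]["R"].T@F[n]["t"])
for th in["scoop","scoop_grip","scoop_nose","hopper","hopper_rim","bottle","vial","tape_roll","marker","reagent"]:
    o=[]
    for n in F:
        r=place_of(n,th)
        print(th,n,[(np.round(x["pixel"],1),round(x["confidence"],2)) for x in r[:2]], plane(F[n],r[0]["pixel"],0) if r else "")
        if r:o.append((F[n],r[0]["pixel"]))
    if len(o)==2: print("   tri",tri(o))
print(ctrl.get_obs())
E
```

```text
scene [-0.1022  0.8343  0.9928]
top [0.3855 0.1357 1.4027]
scoop scene [(array([339.2, 258.4]), 0.61)] [0.4342 0.1963 0.    ]
scoop top [(array([299.8, 242.5]), 0.74), (array([368.2, 215.1]), 0.71)] [0.4165 0.2006 0.    ]
   tri [0.4208 0.2035 0.0162]
scoop_grip scene [] 
scoop_grip top [(array([276.2, 238.9]), 0.57)] [0.4267 0.2765 0.    ]
scoop_nose scene [(array([350.8, 242.8]), 0.7), (array([325.4, 260.8]), 0.59)] [0.4487 0.1285 0.    ]
scoop_nose top [(array([319.6, 235.2]), 0.84)] [0.4408 0.1376 0.    ]
   tri [0.4407 0.1379 0.0137]
hopper scene [(array([368.8, 208.3]), 0.7), (array([337.8, 248.9]), 0.64)] [ 0.5026 -0.0225 -0.    ]
hopper top [(array([370.4, 212.3]), 0.86), (array([296.4, 256.7]), 0.71)] [ 0.517  -0.0248  0.    ]
   tri [ 0.5135 -0.0291 -0.0109]
hopper_rim scene [(array([354.6, 178.1]), 0.86), (array([335.6, 249.7]), 0.51)] [ 0.6326 -0.1063  0.    ]
hopper_rim top [(array([197.1, 221.2]), 0.72), (array([353.9, 208.4]), 0.69)] [0.4795 0.5338 0.    ]
   tri [0.3711 0.3576 0.465 ]
bottle scene [(array([315.9, 214.1]), 0.74)] [0.6074 0.1117 0.    ]
bottle top [(arr
[... 664 characters left out ...]
 -0.146  -0.2459]
reagent scene [(array([336.5, 168.3]), 0.87)] [ 0.7139 -0.1039 -0.    ]
reagent top [(array([398.3, 157.5]), 0.78)] [ 0.698  -0.1154  0.    ]
   tri [ 0.7062 -0.1095 -0.0003]
{'t': 1.1, 'joint_positions': array([-69.5389,  17.6507,  93.6111,  -0.0001,  68.7388,  -3.9939]), 'joint_velocities': array([-0.0532, -0.0038, -0.0641,  0.0522,  0.0064,  0.0519]), 'effort': array([  0.0017, -41.5291, -27.7087,   0.0001,   0.0007,   0.    ]), 'tool_pos': array([ 0.2587, -0.5689,  0.25  ]), 'tcp_rot': array([-179.9993,    0.0001,   24.4551]), 'force': array([0.0298, 0.1027, 0.394 ]), 'ft_torque': array([-0.0359, -0.0235,  0.0089]), 'gripper_force': 0.0, 'grip_width': 0.997782644521161}
```

```bash
python3 - <<'E'
import cv2,numpy as np
t=cv2.imread("pics/top0.png")[140:320,220:440]
cv2.imwrite("pics/t1.png",cv2.resize(t,None,fx=3.3,fy=3.3,interpolation=cv2.INTER_CUBIC))
s=cv2.imread("pics/scene0.png")[120:320,230:470]
cv2.imwrite("pics/s1.png",cv2.resize(s,None,fx=3,fy=3,interpolation=cv2.INTER_CUBIC))
E
```

```text
(no output)
```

View pics/t1.png

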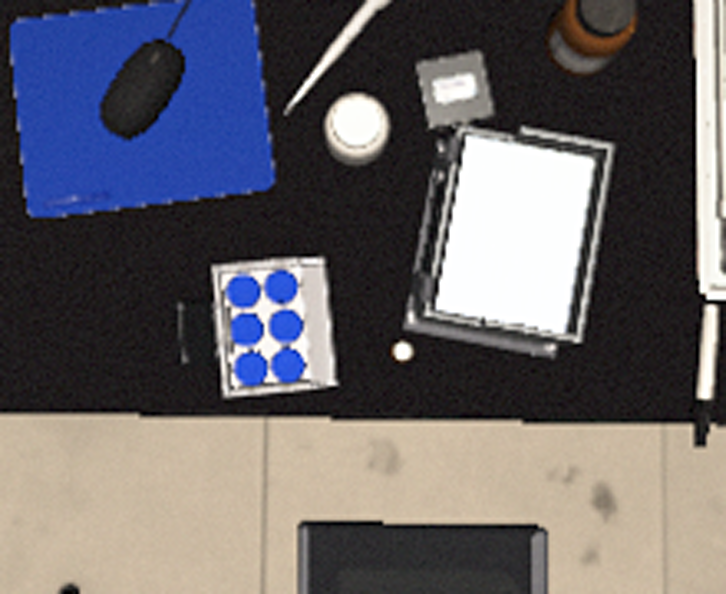

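View pics/s1.png

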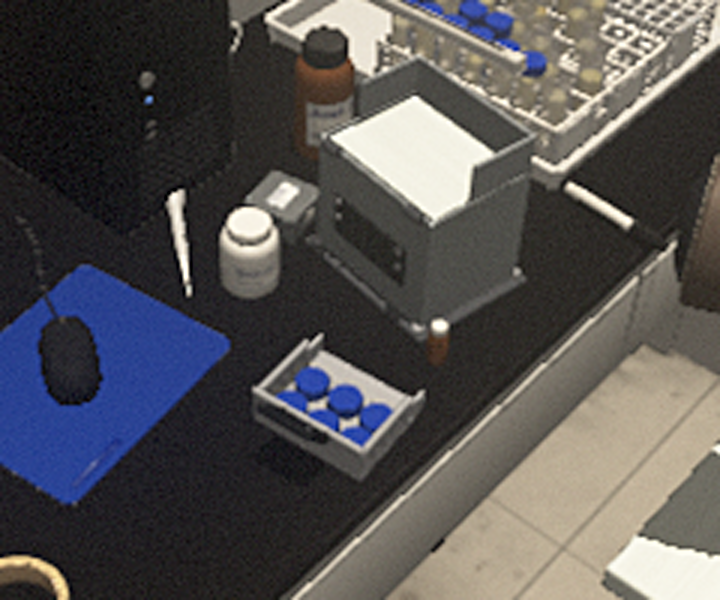

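View pics/scene0.png

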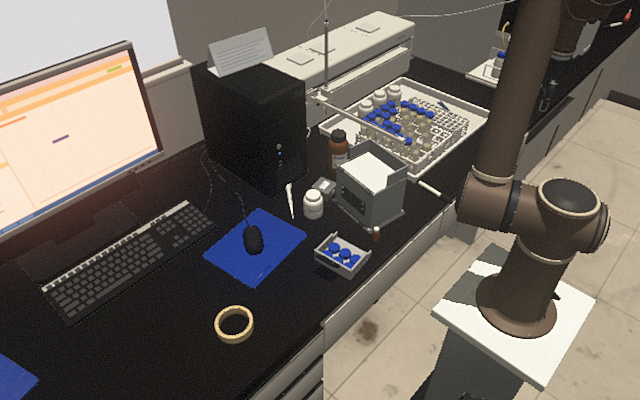

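The top crop shows the tray centred near crop (275,327), with six blue caps and its open front to the right (world -y). Its dark grip is at (185,333). The hopper is at (515,235) with the low rim on its left at about x=430, the vial at (402,350) and the bottle at (357,128). The scene view agrees. Next I'll take zoomed crops to get the corners accurately.

```bash
python3 - <<'E'
import cv2,numpy as np
def crop(n,x,y,w,h,s):
    return cv2.resize(cv2.imread(f"pics/{n}0.png")[y:y+h,x:x+w],None,fx=s,fy=s,interpolation=cv2.INTER_CUBIC)
a=crop("top",270,212,60,52,6.6667);b=crop("scene",310,228,65,60,6.15)
H=360
o=np.zeros((400,800,3),np.uint8);a=a[:400,:400];b=b[:400,:400]
o[:a.shape[0],:a.shape[1]]=a;o[:b.shape[0],400:400+b.shape[1]]=b
cv2.imwrite("pics/z1.png",np.clip(o*1.5,0,255).astype(np.uint8))
a=crop("top",335,172,80,80,5);b=crop("scene",330,135,85,95,4.7)
o=np.zeros((450,800,3),np.uint8);a=a[:,:400];b=b[:450,:400]
o[:a.shape[0],:a.shape[1]]=a;o[:b.shape[0],400:400+b.shape[1]]=b
cv2.imwrite("pics/z2.png",np.clip(o*1.5,0,255).astype(np.uint8))
E
```

```text
(no output)
```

View pics/z1.png

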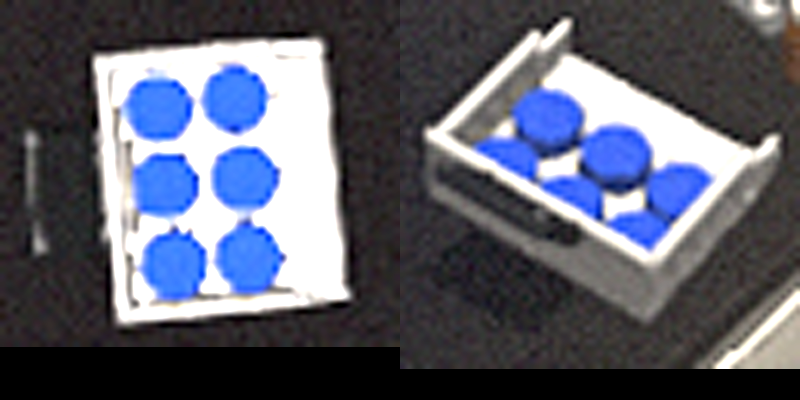

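View pics/z2.png

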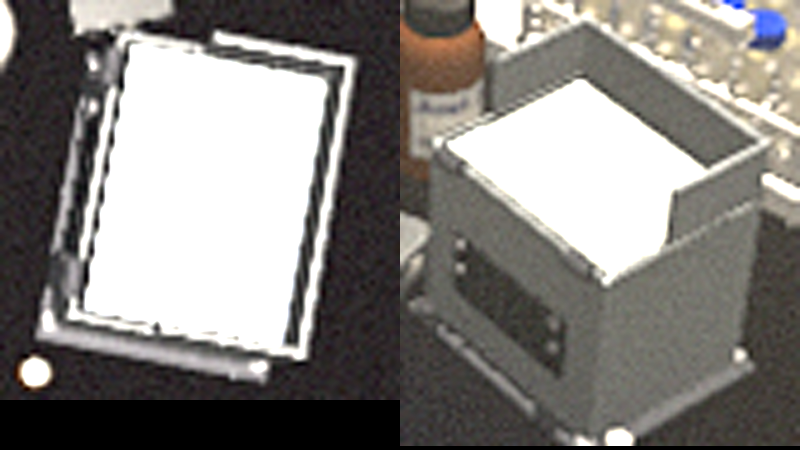

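z1 shows the tray clearly, with rim corners at (95,55), (118,322), (323,42) and (350,298) in the top half and (430,135), (650,258) and (778,140) in the scene half. z2 shows the hopper rim and guard corners. I'll fit both poses from these.

```bash
cat > fit.py <<'E'
from h import *
from scipy.optimize import least_squares
from scipy.spatial.transform import Rotation as Ro
np.set_printoptions(precision=4,suppress=True)
F={n:eyes.grab_frame(n) for n in("scene","top")}
def px(n,u,v,ox,oy,s,dx=0): return n,np.array([(u-dx+.5)/s-.5+ox,(v+.5)/s-.5+oy])
T=lambda u,v:px("top",u,v,270,212,6.6667); S=lambda u,v:px("scene",u,v,310,228,6.15,400)
tray=[((61,41,42),T(95,55)),((-61,41,42),T(118,322)),((61,-64,28),T(323,42)),((-61,-64,28),T(350,298)),
 ((30,78,78),T(30,131)),((-30,78,78),T(40,252)),
 ((61,41,42),S(430,135)),((-61,41,42),S(650,260)),((61,41,0),S(432,195)),((-61,41,0),S(648,320)),((-61,-64,28),S(778,140)),((61,-64,28),S(570,22))]
T=lambda u,v:px("top",u,v,335,172,5); S=lambda u,v:px("scene",u,v,330,135,4.7,400)
hop=[((85,65,150),T(122,35)),((-85,65,150),T(70,320)),((85,-65,195),T(355,60)),((-85,-65,195),T(304,357)),((-95,75,4),T(38,338)),((-95,-75,4),T(267,378)),
 ((85,65,150),S(434,148)),((-85,65,150),S(603,282)),((-85,-65,195),S(768,143)),((85,-65,195),S(588,20)),((-95,-75,4),S(752,365))]
for nm,L,g in(("tray",tray,(.42,.2,0,0)),("hopper",hop,(.51,-.03,0,0))):
    def res(p):
        R=Ro.from_euler("z",p[3]).as_matrix()
        return np.concatenate([proj(F[c],R@np.array(m)/1e3+p[:3])-q for m,(c,q) in L])
    r=least_squares(res,g,loss="soft_l1"); print(nm,r.x[:3],np.degrees(r.x[3])); print(res(r.x).reshape(-1,2).round(1).tolist())
E
python3 fit.py
```

```text
tray [ 0.4275  0.1987 -0.0008] 5.880582630027703
[[1.4, 0.4], [1.0, -0.4], [0.7, -0.2], [0.0, 0.2], [-1.1, -0.6], [-1.1, 1.0], [-0.1, -0.2], [0.2, 0.5], [-0.2, -0.2], [-0.1, 0.5], [0.4, -0.3], [-0.8, -0.2]]
hopper [ 0.5096 -0.0236 -0.0034] -9.678270478135643
[[-0.3, -1.1], [-0.2, -0.5], [0.3, -0.5], [0.6, 0.1], [-0.4, 0.2], [0.2, 0.9], [-1.2, -0.6], [0.5, 0.9], [0.6, 0.4], [-0.6, -0.7], [0.8, 1.3]]
```

```bash
cat > pl.py <<'E'
from h import *
from scipy.spatial.transform import Rotation as Ro
np.set_printoptions(precision=4,suppress=True)
TR=(np.array([427.5,199.3,0.]),5.9); HO=(np.array([510,-24,0.]),-9.7)
def rot(yaw,tilt): return Ro.from_euler("xyz",[140+tilt,0,yaw],degrees=True)
def tcp_tray(org,yaw,tilt,g=(0,63.5,60.8)):  # tray origin (mm), yaw, tilt -> TCP
    return org+(Ro.from_euler("z",yaw,degrees=True)*Ro.from_euler("x",tilt,degrees=True)).apply(g), rot(yaw,tilt)
def nose(y,z,tilt,x=0):  # nose underside at hopper-frame (y,z): tray origin
    R=Ro.from_euler("z",HO[1],degrees=True)
    return HO[0]+R.apply([x,y,z])-(R*Ro.from_euler("x",tilt,degrees=True)).apply([0,-64,5])
def geom(y,z,tilt):
    t=np.radians(tilt);N=np.array([y,z]);d=np.array([np.cos(t),np.sin(t)]);u=np.array([-np.sin(t),np.cos(t)])
    O=N+64*d-5*u; K=O-41*d
    a=[np.arctan2(148-p[1],59-p[0]) for p in(N,K)]
    clr=[(np.array(r)-O)@u for r in((60,150),(65,150))]
    along=(np.array([60,150])-O)@d
    return "flap N,K %.2f %.2f rimclear %.1f %.1f at tray y %.0f"%(*a,-clr[0],-clr[1],along)
def rel(p,R):
    o=ctrl.get_obs();R0=Ro.from_euler("xyz",o["tcp_rot"],degrees=True)
    return np.r_[p-1e3*o["tool_pos"],(R*R0.inv()).as_rotvec()]
E
python3 - <<'E'
from pl import *
p,R=tcp_tray(*TR,0); print(p,"grasp",rel(p,R)); print("pre",rel(p-R.apply([0,0,80]),R))
o=ctrl.get_obs()
def wrist(j1,j23,R):
    M=Ro.from_euler("z",-90,degrees=True)
    for RR in(R,R*Ro.from_euler("z",180,degrees=True)):
        W=(Ro.from_euler("y",-j23,degrees=True)*Ro.from_euler("z",-j1,degrees=True)*RR*M)
        print("   ",W.as_euler("ZYZ",degrees=True))
wrist(-69.54,111.26,Ro.from_euler("xyz",o["tcp_rot"],degrees=True))
print("grasp");wrist(43,115,R);print("tip");wrist(15,100,rot(-9.7,55));wrist(20,100,rot(-9.7,15))
for th in(15,30,40,50,55,60):
    for c in(5,):
        for L in(50,60,70):
            t=np.radians(th);d=np.array([np.cos(t),np.sin(t)]);u=np.array([-d[1],d[0]])
            N=np.array([60,150])+c*u-L*d+5*u; print(th,L,N,geom(*N,th))
E
```

```text
[420.9727 262.4636  60.8   ] grasp [ 162.26    831.4339 -189.1849   -0.6766   -0.1835   -0.3105]
pre [ 156.9741  882.5845 -127.9013   -0.6766   -0.1835   -0.3105]
    [ 0.0019 68.7378 -3.994 ]
    [  0.0019  68.7378 176.006 ]
grasp
    [-30.8554  91.5851 133.6862]
    [-30.8554  91.5851 -46.3138]
tip
    [ 14.1531  74.0833 111.5066]
    [ 14.1531  74.0833 -68.4934]
    [-21.5639  92.7989 121.079 ]
    [-21.5639  92.7989 -58.921 ]
15 50 [  9.1155 146.7183] flap N,K 0.03 0.01 rimclear 5.0 6.3 at tray y -14
15 60 [ -0.5437 144.1301] flap N,K 0.06 0.08 rimclear 5.0 6.3 at tray y -4
15 70 [-10.203  141.5419] flap N,K 0.09 0.12 rimclear 5.0 6.3 at tray y 6
30 50 [ 11.6987 133.6603] flap N,K 0.29 0.28 rimclear 5.0 7.5 at tray y -14
30 60 [  3.0385 128.6603] flap N,K 0.33 0.35 rimclear 5.0 7.5 at tray y -4
30 70 [ -5.6218 123.6603] flap N,K 0.36 0.39 rimclear 5.0 7.5 at tray y 6
40 50 [ 15.2699 125.5211] flap N,K 0.47 0.47 rimclear 5.0 8.2 at tray y -14
40 60 [  7.6095 119.0932] flap N,K 0.51 0.53 rimclear 5.0 8.2 at tray y -4
40 70 [ -0.051  112.6653] flap N,K 0.54 0.57 rimclear 5.0 8.2 at tray y 6
50 50 [ 20.2002 118.1257] flap N,K 0.66 0.65 rimclear 5.0 8.8 at tray y -14
50 60 [ 13.7723 110.4652] flap N,K 0.69 0.72 rimclear 5.0 8.8 at tray y -4
50 70 [  7.3444 102.8048] flap N,K 0.72 0.75 rimclear 5.0 8.8 at tray y 6
55 50 [ 23.1297 114.7782] flap N,K 0.75 0.75 rimclear 5.0 9.1 at tray y -14
55 60 [ 17.3939 106.5866] flap N,K 0.78 0.81 rimclear 5.0 9.1 at tray y -4
55 70 [11.6581 98.3951] flap N,K 0.81 0.84 rimclear 5.0 9.1 at tray y 6
60 50 [ 26.3397 111.6987] flap N,K 0.84 0.84 rimclear 5.0 9.3 at tray y -14
60 60 [ 21.3397 103.0385] flap N,K 0.87 0.90 rimclear 5.0 9.3 at tray y -4
60 70 [16.3397 94.3782] flap N,K 0.90 0.93 rimclear 5.0 9.3 at tray y 6
```

The manual's scale: shifts go in shares of 1000 mm and turns go in shares of 120 degrees. Converting my numbers, 800 mm / 1000 = 0.8, 400 mm / 1000 = 0.4, -0.65 rad / 2.0944 = -0.3104.

Call:
apply_moves([
  [[0.04, 0.08, 0.04, 0, 0, 0, 0.6], [0.08, 0.16, 0.08, 0, 0, 0, 0.6], [0.14, 0.32, 0.1, 0, 0, 0, 0.6], [0.14, 0.32, 0.1, 0, 0, 0, 0.6], [0.14, 0.32, 0.1, 0, 0, 0, 0.6], [0.14, 0.32, 0.1, 0, 0, 0, 0.6], [0.14, 0.32, 0.1, 0, 0, 0, 0.6], [0.14, 0.32, 0.1, 0, 0, 0, 0.6], [0.14, 0.36, 0.1, 0, 0, 0, 0.6], [0.14, 0.4, 0.1, -0.0239, 0, 0, 0.6], [0.14, 0.44, 0.1, -0.0477, -0.0095, -0.0239, 0.6], [0.142, 0.48, 0.1, -0.0716, -0.0191, -0.0382, 0.6], [0.144, 0.52, 0.1, -0.0955, -0.0286, -0.0477, 0.6], [0.146, 0.56, 0.1, -0.1194, -0.0382, -0.0573, 0.6], [0.148, 0.6, 0.1, -0.1432, -0.0477, -0.0716, 0.6], [0.15, 0.64, 0.1, -0.1671, -0.0477, -0.0859, 0.6], [0.152, 0.68, 0.1, -0.191, -0.0573, -0.0955, 0.6], [0.154, 0.72, 0.1, -0.2387, -0.0668, -0.1146, 0.6], [0.156, 0.76, 0.1, -0.2626, -0.0764, -0.1289, 0.6], [0.157, 0.8, 0.08, -0.3104, -0.0859, -0.1432, 0.6]],
])

```text
t: 2.87
tool_pos: [0.4166, 0.2214, 0.3394]
tcp_rot: [141.5, -0.6, 6.6]
force: [2.7, -0.9, 1.3]
grip_width: 0.599
gripper_force: 0.0
```

```bash
python3 - <<'E'
from pl import *
p,R=tcp_tray(*TR,0);o=ctrl.get_obs();print(o["t"],o["joint_positions"]); print("pre",rel(p-R.apply([0,0,80]),R)); print("g",rel(p,R))
E
```

```text
2.8667 [ 41.4907   9.7382 100.4602 -31.0383  93.2805 129.8816]
pre [  -0.9602   92.2461 -217.3187   -0.0279    0.0075   -0.0123]
g [   4.3257   41.0955 -278.6022   -0.0279    0.0075   -0.0123]
```

Scaled: -208 mm / 1000 = -0.208, -190 mm / 1000 = -0.19, -0.027 rad / 2.0944 = -0.0129.

Call:
apply_moves([
  [[0, 0.016, -0.02, -0.0129, 0, -0.0048, 0.55], [0, 0.032, -0.05, -0.0129, 0, -0.0048, 0.55], [0, 0.048, -0.08, -0.0129, 0, -0.0048, 0.55], [0, 0.064, -0.11, -0.0129, 0, -0.0048, 0.55], [0, 0.082, -0.14, -0.0129, 0, -0.0048, 0.55], [0, 0.082, -0.17, -0.0129, 0, -0.0048, 0.55], [0, 0.082, -0.19, -0.0129, 0, -0.0048, 0.55], [0, 0.082, -0.208, -0.0129, 0, -0.0048, 0.55], [0, 0.082, -0.208, -0.0129, 0, -0.0048, 0.55], [0, 0.082, -0.208, -0.0129, 0, -0.0048, 0.55], [0, 0.082, -0.208, -0.0129, 0, -0.0048, 0.55], [0, 0.082, -0.208, -0.0129, 0, -0.0048, 0.55]],
])

```text
t: 3.87
tool_pos: [0.4162, 0.3006, 0.1287]
tcp_rot: [140.1, 0.0, 6.0]
force: [1.2, -0.1, 0.5]
grip_width: 0.553
gripper_force: 0.0
```

```bash
python3 - <<'E'
from pl import *
p,R=tcp_tray(*TR,0);o=ctrl.get_obs();print(o["t"],o["joint_positions"],o["force"]); print("g",rel(p,R))
F={n:eyes.grab_frame(n) for n in("scene","top")}
s=np.zeros((480,800,3),np.uint8)
pt=p/1e3; pc=o["tool_pos"]
for i,n in enumerate(("scene","top")):
    c=proj(F[n],pt).astype(int);print(n,c,proj(F[n],pc)); x,y=c[0]-40,c[1]-60
    im=F[n]["image"][y:y+96,x:x+80]; s[:,400*i:400*i+400]=np.clip(cv2.resize(im,(400,480),interpolation=cv2.INTER_CUBIC)*1.5,0,255)
cv2.imwrite("pics/pre.png",s)
E
```

```text
3.8667 [ 47.144   31.4354  98.7793 -29.3528  80.0771 144.2457] [ 1.2346 -0.1148  0.5462]
g [  4.7336 -38.1288 -67.9044  -0.0012  -0.001   -0.0017]
scene [326 260] [318.1177 252.3827]
top [278 240] [263.4586 240.9927]
```

View pics/pre.png

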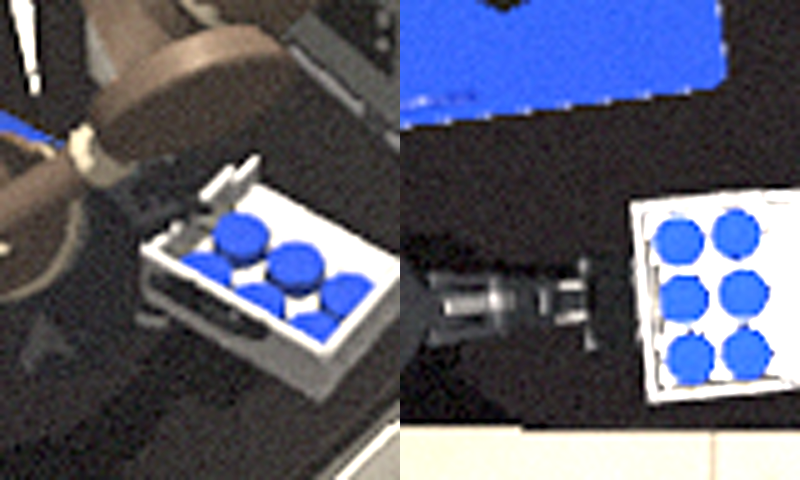

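The tray hasn't moved, and the gripper is in line with the middle of the grip (top panel, fingers at (580,300), grip edge centre about (585,305)). I'll correct the lateral offset, slide in along the tool axis and close.

Scaled: -68 mm / 1000 = -0.068, -63 mm / 1000 = -0.063.

Call:
apply_moves([
  [[0, 0.007, -0.004, 0, 0, 0, 0.55], [0, 0.013, -0.007, 0, 0, 0, 0.55], [0.001, 0.003, -0.018, 0, 0, 0, 0.55], [0.002, -0.007, -0.03, 0, 0, 0, 0.55], [0.003, -0.017, -0.042, 0, 0, 0, 0.55], [0.004, -0.027, -0.054, 0, 0, 0, 0.55], [0.005, -0.034, -0.063, 0, 0, 0, 0.55], [0.005, -0.038, -0.068, 0, 0, 0, 0.55], [0.005, -0.038, -0.068, 0, 0, 0, 0.55], [0.005, -0.038, -0.068, 0, 0, 0, 0.4], [0.005, -0.038, -0.068, 0, 0, 0, 0.3], [0.005, -0.038, -0.068, 0, 0, 0, 0.2], [0.005, -0.038, -0.068, 0, 0, 0, 0.1], [0.005, -0.038, -0.068, 0, 0, 0, 0], [0.005, -0.038, -0.068, 0, 0, 0, 0], [0.005, -0.038, -0.068, 0, 0, 0, 0]],
], newtons=70)

```text
t: 5.3
tool_pos: [0.4207, 0.2625, 0.0594]
tcp_rot: [140.0, 0.1, 6.0]
force: [0.6, 1.2, 0.4]
grip_width: 0.106
gripper_force: 68.2
```

```bash
python3 - <<'E'
from pl import *
p,R=tcp_tray(*TR,0);o=ctrl.get_obs();print(o["t"],o["force"],o["ft_torque"],o["gripper_force"],o["grip_width"]); print("g",rel(p,R))
E
```

```text
5.3 [0.6432 1.2246 0.4098] [0.3631 0.0429 0.0285] 68.1594443321228 0.10582394951330543
g [ 0.2502 -0.0256  1.3621 -0.0002 -0.0023 -0.0024]
```

Scaled: 190 mm / 1000 = 0.19, 187 mm / 1000 = 0.187.

Call:
apply_moves([
  [[0, 0, 0.002, 0, 0, 0, 0], [0, 0, 0.005, 0, 0, 0, 0], [0, 0, 0.01, 0, 0, 0, 0], [0, 0, 0.017, 0, 0, 0, 0], [0, 0, 0.025, 0, 0, 0, 0], [0, 0, 0.035, 0, 0, 0, 0], [0, 0, 0.046, 0, 0, 0, 0], [0, 0, 0.058, 0, 0, 0, 0], [0, 0, 0.07, 0, 0, 0, 0], [0, 0, 0.082, 0, 0, 0, 0], [0, 0, 0.095, 0, 0, 0, 0], [0, 0, 0.11, 0, 0, 0, 0], [0, 0, 0.125, 0, 0, 0, 0], [0, 0, 0.14, 0, 0, 0, 0], [0, 0, 0.155, 0, 0, 0, 0], [0, 0, 0.17, 0, 0, 0, 0], [0, 0, 0.18, 0, 0, 0, 0], [0, 0, 0.187, 0, 0, 0, 0], [0, 0, 0.19, 0, 0, 0, 0], [0, 0, 0.19, 0, 0, 0, 0]],
])

```text
t: 6.97
tool_pos: [0.4205, 0.262, 0.2496]
tcp_rot: [140.0, 0.1, 6.0]
force: [-0.5, 0.3, -2.7]
grip_width: 0.105
gripper_force: 68.1
```

```bash
python3 - <<'E'
from pl import *
o=ctrl.get_obs();print(o["t"],o["force"],o["joint_positions"])
F={n:eyes.grab_frame(n) for n in("scene","top")}
for n in F: cv2.imwrite(f"pics/{n}L.png",F[n]["image"])
# expected tray corner pixels with current grasp
R=Ro.from_euler("xyz",o["tcp_rot"],degrees=True)*Ro.from_euler("x",-140,degrees=True)
O=o["tool_pos"]*1e3-R.apply([0,63.5,60.8+0])
print("tray org",O,R.as_euler("xyz",degrees=True))
s=np.zeros((480,800,3),np.uint8)
for i,n in enumerate(("scene","top")):
    im=np.clip(F[n]["image"]*1.3,0,255).astype(np.uint8);c=proj(F[n],O/1e3).astype(int);x,y=c[0]-40,c[1]-48
    im=cv2.resize(im[y:y+96,x:x+80],(400,480),interpolation=cv2.INTER_CUBIC)
    for m in((61,41,42),(-61,41,42),(61,-64,28),(-61,-64,28),(0,-64,9)):
        q=(proj(F[n],(O+R.apply(m))/1e3)-[x,y]+.5)*5; cv2.circle(im,tuple(int(v) for v in q),4,(0,0,255),1)
    s[:,400*i:400*i+400]=im
cv2.imwrite("pics/lift.png",s)
for y,z,th in((45,200,0),(30,165,15),(12,148,28),(12,120,42),(14,108,52),(19,99,60)):
    p,R=tcp_tray(nose(y,z,th),HO[1],th); print(y,z,th,p.round(1),rel(p,R).round(3),geom(y,z,th))
E
```

```text
6.9667 [-0.5344  0.2833 -2.7286] [ 44.3549  19.6748  99.647  -30.1896  88.498  136.7472]
tray org [426.9411 198.8535 188.8226] [0.0144 0.1478 6.0007]
45 200 0 [539.1 146.  255.8] [ 119.12  -115.541    7.396    0.001   -0.005   -0.274] flap N,K -1.31 -1.76 rimclear 45.0 45.0 at tray y -49
30 165 15 [533.4 112.7 251.9] [ 113.427 -148.845    3.495    0.263   -0.013   -0.273] flap N,K -0.53 -1.28 rimclear 17.3 18.5 at tray y -39
12 148 28 [526.6  73.  257.1] [ 106.631 -188.602    8.723    0.491   -0.02    -0.27 ] flap N,K 0.00 -0.26 rimclear 15.8 18.1 at tray y -21
12 120 42 [521.7  44.4 246.8] [ 101.751 -217.154   -1.622    0.736   -0.028   -0.263] flap N,K 0.54 0.55 rimclear 4.8 8.2 at tray y -8
14 108 52 [518.2  23.8 242.8] [  98.231 -237.743   -5.578    0.911   -0.034   -0.257] flap N,K 0.73 0.75 rimclear 5.4 9.3 at tray y -3
19 99 60 [515.8   9.9 237.3] [  95.855 -251.642  -11.085    1.051   -0.038   -0.251] flap N,K 0.89 0.92 rimclear 5.0 9.3 at tray y 1
```

View pics/lift.png

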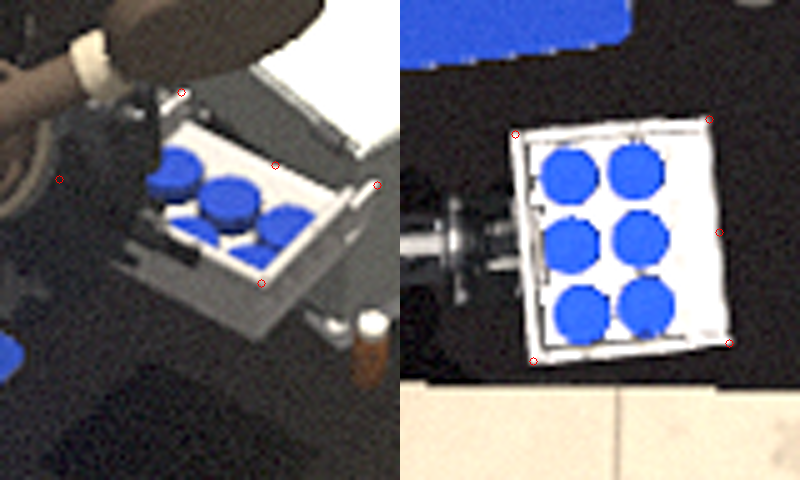

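The tray is lifted with all six caps, and the projected corners match the picture to within about 1 px. Next I'll carry it to in front of the mouth.

Scaled: 119 mm / 1000 = 0.119, -115 mm / 1000 = -0.115, -0.274 rad / 2.0944 = -0.1308.

Call:
apply_moves([
  [[0.002, -0.002, 0.001, 0, 0, -0.0024, 0], [0.006, -0.006, 0.002, 0, 0, -0.0072, 0], [0.013, -0.013, 0.003, 0, 0, -0.0143, 0], [0.021, -0.02, 0.004, 0, 0, -0.0239, 0], [0.03, -0.029, 0.005, 0, 0, -0.0334, 0], [0.04, -0.038, 0.006, 0, 0, -0.043, 0], [0.05, -0.048, 0.007, 0, 0, -0.0549, 0], [0.06, -0.058, 0.007, 0, 0, -0.0668, 0], [0.07, -0.068, 0.007, 0, 0, -0.0788, 0], [0.08, -0.077, 0.007, 0, 0, -0.0883, 0], [0.089, -0.086, 0.007, 0, 0, -0.0979, 0], [0.097, -0.094, 0.007, 0, 0, -0.1074, 0], [0.105, -0.102, 0.007, 0, 0, -0.117, 0], [0.112, -0.108, 0.007, 0, 0, -0.1241, 0], [0.117, -0.113, 0.007, 0, -0.0014, -0.1289, 0], [0.119, -0.115, 0.007, 0, -0.0024, -0.1308, 0], [0.119, -0.115, 0.007, 0, -0.0024, -0.1308, 0], [0.119, -0.115, 0.007, 0, -0.0024, -0.1308, 0]],
])

```text
t: 8.57
tool_pos: [0.539, 0.147, 0.2559]
tcp_rot: [140.0, -0.1, -9.7]
force: [0.5, 0.5, -2.5]
grip_width: 0.108
gripper_force: 68.2
```

```bash
python3 - <<'E'
from pl import *
o=ctrl.get_obs();print(o["t"],o["force"],o["joint_positions"])
F={n:eyes.grab_frame(n) for n in("scene","top")}
R=Ro.from_euler("xyz",o["tcp_rot"],degrees=True)*Ro.from_euler("x",-140,degrees=True)
O=o["tool_pos"]*1e3-R.apply([0,63.5,60.8]);RH=Ro.from_euler("z",HO[1],degrees=True)
s=np.zeros((480,800,3),np.uint8)
for i,n in enumerate(("scene","top")):
    im=np.clip(F[n]["image"]*1.3,0,255).astype(np.uint8);c=proj(F[n],O/1e3-[0,.07,0.03]).astype(int);x,y=c[0]-50,c[1]-60
    im=cv2.resize(im[y:y+120,x:x+100],(400,480),interpolation=cv2.INTER_CUBIC)
    dot=lambda X,col:cv2.circle(im,tuple(int(v) for v in (proj(F[n],X/1e3)-[x,y]+.5)*4),3,col,1)
    for m in((61,41,42),(-61,41,42),(61,-64,28),(-61,-64,28),(0,-64,9)): dot(O+R.apply(m),(0,0,255))
    for m in((85,65,150),(-85,65,150),(85,-65,195),(-85,-65,195),(0,65,150)): dot(HO[0]+RH.apply(m),(0,255,0))
    s[:,400*i:400*i+400]=im
cv2.imwrite("pics/car.png",s)
for y,z,th in((30,165,15),(12,148,28),(12,120,42),(14,108,52),(19,99,60)):
    p,R=tcp_tray(nose(y,z,th),HO[1],th); print(y,z,th,rel(p,R).round(3))
E
```

```text
8.5667 [ 0.451   0.5294 -2.5011] [ 26.727   25.2279  91.0282 -31.1824  90.1767 133.8486]
30 165 15 [ -5.465 -34.553  -4.098   0.258  -0.043  -0.001]
12 148 28 [-12.261 -74.311   1.13    0.482  -0.081  -0.   ]
12 120 42 [ -17.142 -102.863   -9.215    0.723   -0.122   -0.   ]
14 108 52 [ -20.661 -123.452  -13.171    0.895   -0.152   -0.   ]
19 99 60 [ -23.037 -137.35   -18.678    1.033   -0.175   -0.   ]
```

View pics/car.png

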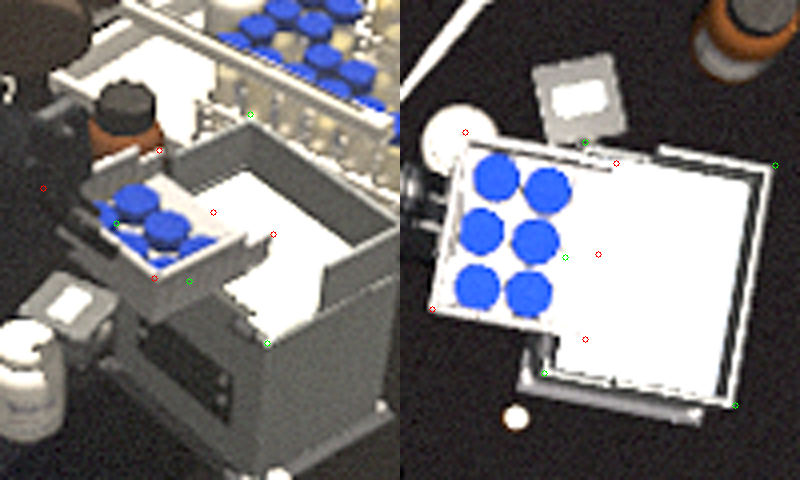

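The tray is lined up with the mouth: side clearances are even and the markers agree to within about 1 px. I'll lean it in to 28°, which brings the nose to the flap, and check the force there.

Scaled: -74 mm / 1000 = -0.074, -69 mm / 1000 = -0.069, 0.48 rad / 2.0944 = 0.2292.

Call:
apply_moves([
  [[0, -0.003, 0, 0.0095, -0.0014, 0, 0], [-0.001, -0.007, -0.001, 0.0239, -0.0038, 0, 0], [-0.002, -0.013, -0.002, 0.0477, -0.0076, 0, 0], [-0.003, -0.02, -0.003, 0.0716, -0.0119, 0, 0], [-0.004, -0.027, -0.004, 0.0955, -0.0162, 0, 0], [-0.005, -0.035, -0.004, 0.1241, -0.0205, 0, 0], [-0.006, -0.042, -0.003, 0.1432, -0.0239, 0, 0], [-0.008, -0.049, -0.002, 0.1623, -0.0272, 0, 0], [-0.009, -0.056, -0.001, 0.1814, -0.0306, 0, 0], [-0.01, -0.063, 0, 0.2005, -0.0334, 0, 0], [-0.011, -0.069, 0.001, 0.2172, -0.0363, 0, 0], [-0.012, -0.074, 0.001, 0.2292, -0.0387, 0, 0], [-0.012, -0.074, 0.001, 0.2292, -0.0387, 0, 0]],
])

```text
t: 9.75
tool_pos: [0.5265, 0.0707, 0.258]
tcp_rot: [167.9, -0.1, -9.9]
force: [-0.2, -0.1, -2.8]
grip_width: 0.106
gripper_force: 68.3
```

```bash
python3 - <<'E'
from pl import *
o=ctrl.get_obs();print(o["t"],o["force"],o["tcp_rot"],o["joint_positions"])
for y,z,th in((12,134,35),(12,120,42),(14,108,52),(19,99,60)):
    p,R=tcp_tray(nose(y,z,th),HO[1],th); print(y,z,th,rel(p,R).round(3),geom(y,z,th))
E
```

```text
9.75 [-0.1523 -0.1045 -2.8097] [167.862   -0.0786  -9.8607] [  9.3616   9.6734 103.3399 -12.1226  71.3581 113.5582]
12 134 35 [ -2.245 -11.433  -5.166   0.123  -0.02    0.003] flap N,K 0.29 0.19 rimclear 9.4 12.3 at tray y -16
12 120 42 [ -4.776 -26.242 -11.224   0.243  -0.041   0.003] flap N,K 0.54 0.55 rimclear 4.8 8.2 at tray y -8
14 108 52 [ -8.295 -46.831 -15.181   0.415  -0.07    0.003] flap N,K 0.73 0.75 rimclear 5.4 9.3 at tray y -3
19 99 60 [-10.671 -60.729 -20.688   0.553  -0.094   0.003] flap N,K 0.89 0.92 rimclear 5.0 9.3 at tray y 1
```

Scaled: -26 mm / 1000 = -0.026, -21 mm / 1000 = -0.021, -0.041 rad / 2.0944 = -0.0196.

Call:
apply_moves([
  [[-0.001, -0.006, -0.002, 0.0286, -0.0048, 0, 0], [-0.002, -0.011, -0.005, 0.0573, -0.0095, 0, 0], [-0.003, -0.016, -0.007, 0.0764, -0.0134, 0, 0], [-0.004, -0.021, -0.009, 0.0955, -0.0162, 0, 0], [-0.005, -0.026, -0.011, 0.1146, -0.0196, 0, 0]],
])

```text
t: 10.17
tool_pos: [0.5222, 0.0465, 0.247]
tcp_rot: [-178.1, -0.1, -9.7]
force: [0.0, -0.0, -0.9]
grip_width: 0.107
gripper_force: 69.0
```

```bash
python3 - <<'E'
from pl import *
o=ctrl.get_obs();print(o["t"],o["force"],o["ft_torque"],o["tcp_rot"],o["joint_positions"])
for y,z,th in((12,120,42),(14,108,52),(19,99,60)):
    p,R=tcp_tray(nose(y,z,th),HO[1],th); print(y,z,th,rel(p,R).round(3),geom(y,z,th))
E
```

```text
10.1667 [ 0.031  -0.0494 -0.9114] [-0.1017  0.1731 -0.026 ] [-178.1297   -0.0944   -9.6845] [ -0.7214   6.3925 107.6364   2.0126  65.5997  98.136 ]
12 120 42 [-0.549 -2.057 -0.265  0.003  0.001 -0.   ] flap N,K 0.54 0.55 rimclear 4.8 8.2 at tray y -8
14 108 52 [ -4.068 -22.646  -4.221   0.175  -0.028  -0.   ] flap N,K 0.73 0.75 rimclear 5.4 9.3 at tray y -3
19 99 60 [ -6.444 -36.544  -9.729   0.312  -0.052  -0.   ] flap N,K 0.89 0.92 rimclear 5.0 9.3 at tray y 1
```

Scaled: -36 mm / 1000 = -0.036, -33 mm / 1000 = -0.033, 0.175 rad / 2.0944 = 0.0836.

Call:
apply_moves([
  [[-0.001, -0.006, -0.001, 0.0191, -0.0033, 0, 0], [-0.002, -0.012, -0.002, 0.043, -0.0067, 0, 0], [-0.003, -0.018, -0.003, 0.0668, -0.0105, 0, 0], [-0.004, -0.023, -0.004, 0.0836, -0.0134, 0, 0], [-0.005, -0.028, -0.006, 0.105, -0.0177, 0, 0], [-0.006, -0.033, -0.008, 0.1289, -0.0215, 0, 0], [-0.006, -0.036, -0.01, 0.148, -0.0248, 0, 0], [-0.006, -0.036, -0.01, 0.148, -0.0248, 0, 0], [-0.006, -0.036, -0.01, 0.148, -0.0248, 0, 0], [-0.006, -0.036, -0.01, 0.148, -0.0248, 0, 0], [-0.006, -0.036, -0.01, 0.148, -0.0248, 0, 0]],
])

```text
t: 11.08
tool_pos: [0.5162, 0.0105, 0.2361]
tcp_rot: [-160.3, 0.0, -9.6]
force: [-0.9, -3.5, -1.2]
grip_width: 0.107
gripper_force: 68.9
```

```bash
python3 - <<'E'
from pl import *
o=ctrl.get_obs();print(o["t"],o["force"],o["ft_torque"],o["tcp_rot"],o["joint_positions"])
F={n:eyes.grab_frame(n) for n in("scene","top")}
s=np.zeros((480,800,3),np.uint8)
for i,n in enumerate(("scene","top")):
    c=proj(F[n],HO[0]/1e3+[0,.0,.15]).astype(int);x,y=c[0]-50,c[1]-60
    s[:,400*i:400*i+400]=np.clip(cv2.resize(F[n]["image"][y:y+120,x:x+100],(400,480),interpolation=cv2.INTER_CUBIC)*1.5,0,255)
cv2.imwrite("pics/tip.png",s)
E
```

```text
11.0833 [-0.9105 -3.5082 -1.1881] [-1.2389  0.2778  0.0218] [-160.329     0.0213   -9.6464] [-14.9755   6.6029 110.929   21.5267  65.9688  75.2172]
```

View pics/tip.png

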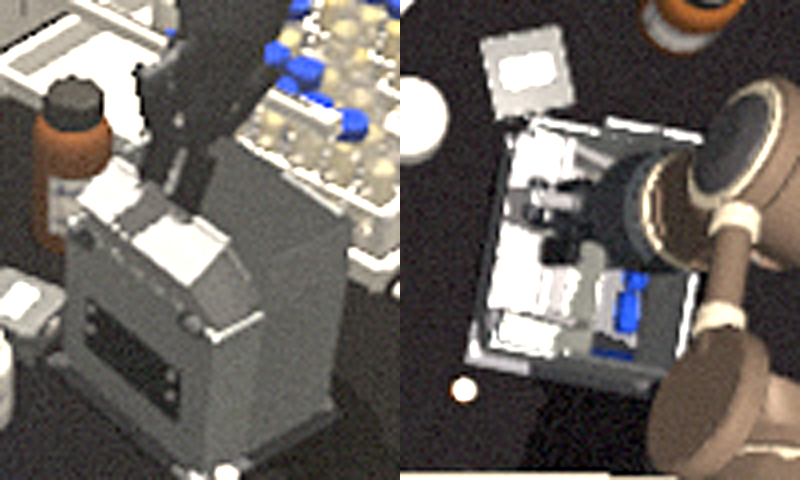

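The tray is tipped into the mouth with the flap open, and in the top view blue caps show in the far gap near (630,300). I'll tip a little steeper, jiggle, and track the blue pixels.

```bash
cat > blue.py <<'E'
from pl import *
RH=Ro.from_euler("z",HO[1],degrees=True)
def blue(z=22):
    f=eyes.grab_frame("top");im=f["image"].astype(int)
    m=((im[...,0]>90)&(im[...,0]>im[...,2]*1.8)&(im[...,0]>im[...,1]*1.5)).astype(np.uint8)
    P=np.array([proj(f,(HO[0]+RH.apply(q))/1e3) for q in((90,150,195),(-90,150,195),(-90,-70,195),(90,-70,195),(90,-70,0),(-90,-70,0))]).astype(np.int32)
    k=np.zeros_like(m);cv2.fillConvexPoly(k,cv2.convexHull(P),1);m*=k
    n,_,st,ce=cv2.connectedComponentsWithStats(m)
    for i in range(1,n):
        if st[i,4]>2: print("blob",st[i,4],ce[i].round(1),[(zz,RH.inv().apply(plane(f,ce[i],zz/1e3)*1e3-HO[0])[:2].round(0).tolist()) for zz in(22,70,120)])
blue()
o=ctrl.get_obs();print(o["t"],o["force"],o["ft_torque"],o["tcp_rot"])
for y,z,th in((19,99,60),(22,94,66),(27,90,72)):
    p,R=tcp_tray(nose(y,z,th),HO[1],th); print(y,z,th,rel(p,R).round(3),geom(y,z,th))
E
python3 blue.py
```

```text
blob 21 [384.4 218.7] [(22, [-7.0, -44.0]), (70, [-12.0, -38.0]), (120, [-18.0, -31.0])]
blob 51 [382.8 227.4] [(22, [-35.0, -44.0]), (70, [-39.0, -38.0]), (120, [-44.0, -31.0])]
11.2333 [-0.4884 -3.8106 -1.3816] [-1.211   0.2465  0.0223] [-160.2524    0.0228   -9.6514]
19 99 60 [-0.496 -1.008  1.227  0.004 -0.001 -0.001] flap N,K 0.89 0.92 rimclear 5.0 9.3 at tray y 1
22 94 66 [ -2.441 -12.386  -2.919   0.108  -0.019  -0.001] flap N,K 0.97 0.99 rimclear 6.9 11.5 at tray y 3
27 90 72 [ -4.05  -21.801  -7.589   0.211  -0.036  -0.001] flap N,K 1.07 1.08 rimclear 7.8 12.6 at tray y 3
```

Scaled: -21 mm / 1000 = -0.021, -17 mm / 1000 = -0.017, 0.108 rad / 2.0944 = 0.0516.

Call:
apply_moves([
  [[-0.001, -0.006, -0.001, 0.0239, -0.0043, 0, 0], [-0.002, -0.012, -0.003, 0.0516, -0.0091, 0, 0], [-0.003, -0.017, -0.005, 0.0764, -0.0129, 0, 0], [-0.004, -0.021, -0.007, 0.0955, -0.0167, 0, 0], [-0.004, -0.021, -0.007, 0.0955, -0.0167, 0, 0], [-0.001, -0.021, -0.007, 0.0955, -0.0167, 0, 0], [-0.007, -0.021, -0.007, 0.0955, -0.0167, 0, 0], [-0.001, -0.021, -0.007, 0.0955, -0.0167, 0, 0], [-0.007, -0.021, -0.007, 0.0955, -0.0167, 0, 0], [-0.004, -0.021, -0.007, 0.0955, -0.0167, 0, 0], [-0.004, -0.021, -0.007, 0.0955, -0.0167, 0, 0], [-0.004, -0.021, -0.007, 0.0955, -0.0167, 0, 0]],
])

```text
t: 12.23
tool_pos: [0.5121, -0.0096, 0.2293]
tcp_rot: [-148.5, 0.0, -9.7]
force: [-0.6, -0.5, 0.0]
grip_width: 0.108
gripper_force: 69.4
```

```bash
python3 blue.py; python3 -c "
import cv2,sys
from h import *
im=eyes.grab_frame('top')['image'];cv2.imwrite('pics/tip2.png',im)"
```

```text
blob 24 [372.5 220.6] [(22, [-20.0, -9.0]), (70, [-25.0, -4.0]), (120, [-29.0, 2.0])]
blob 52 [382.8 225.9] [(22, [-31.0, -43.0]), (70, [-35.0, -37.0]), (120, [-39.0, -31.0])]
blob 5 [377.8 236.6] [(22, [-67.0, -33.0]), (70, [-70.0, -27.0]), (120, [-73.0, -21.0])]
12.2833 [-0.4852 -1.4123  0.5474] [-0.5711  0.2946  0.0768] [-148.4939    0.0418   -9.6867]
19 99 60 [ 3.683 19.608  8.078 -0.198  0.033 -0.   ] flap N,K 0.89 0.92 rimclear 5.0 9.3 at tray y 1
22 94 66 [ 1.738  8.23   3.932 -0.095  0.015 -0.   ] flap N,K 0.97 0.99 rimclear 6.9 11.5 at tray y 3
27 90 72 [ 0.129 -1.185 -0.738  0.008 -0.002 -0.   ] flap N,K 1.07 1.08 rimclear 7.8 12.6 at tray y 3
```

Scaled: 4 mm / 1000 = 0.004, -3 mm / 1000 = -0.003.

Call:
apply_moves([
  [[0, 0, 0.004, 0, 0, 0, 0], [0.003, 0, 0, 0, 0, 0, 0], [-0.003, 0, 0.004, 0, 0, 0, 0], [0.003, 0, 0, 0, 0, 0, 0], [-0.003, 0, 0.004, 0, 0, 0, 0], [0, 0, 0, 0, 0, 0, 0], [0, 0, 0, 0, 0, 0, 0], [0, 0, 0, 0, 0, 0, 0], [0, 0, 0, 0, 0, 0, 0]],
])

```text
t: 13.08
tool_pos: [0.5124, -0.0102, 0.229]
tcp_rot: [-148.5, 0.0, -9.7]
force: [-0.7, -1.7, -0.6]
grip_width: 0.105
gripper_force: 69.3
```

```bash
python3 blue.py; python3 - <<'E'
from h import *
o=[]
for n in("scene","top"):
    f=eyes.grab_frame(n);im=f["image"];cv2.imwrite(f"pics/{n}9.png",im)
    c=proj(f,np.array([.51,-.024,.15])).astype(int);x,y=c[0]-33,c[1]-40
    o.append(np.clip(cv2.resize(im[y:y+80,x:x+66],(396,480),interpolation=cv2.INTER_CUBIC)*1.7,0,255))
cv2.imwrite("pics/tip3.png",np.hstack(o).astype(np.uint8))
E
```

```text
blob 24 [372.5 220.6] [(22, [-20.0, -9.0]), (70, [-25.0, -4.0]), (120, [-29.0, 2.0])]
blob 56 [382.8 225.6] [(22, [-30.0, -43.0]), (70, [-34.0, -37.0]), (120, [-38.0, -30.0])]
blob 4 [378.  236.8] [(22, [-67.0, -34.0]), (70, [-70.0, -28.0]), (120, [-73.0, -22.0])]
13.1333 [-0.5568 -1.7249  0.018 ] [-0.6255  0.1829 -0.0251] [-148.5381    0.0099   -9.7247]
19 99 60 [ 3.467 20.163  8.321 -0.197  0.034  0.   ] flap N,K 0.89 0.92 rimclear 5.0 9.3 at tray y 1
22 94 66 [ 1.522  8.785  4.175 -0.094  0.016  0.   ] flap N,K 0.97 0.99 rimclear 6.9 11.5 at tray y 3
27 90 72 [-0.088 -0.631 -0.495  0.009 -0.002  0.   ] flap N,K 1.07 1.08 rimclear 7.8 12.6 at tray y 3
```

View pics/tip3.png

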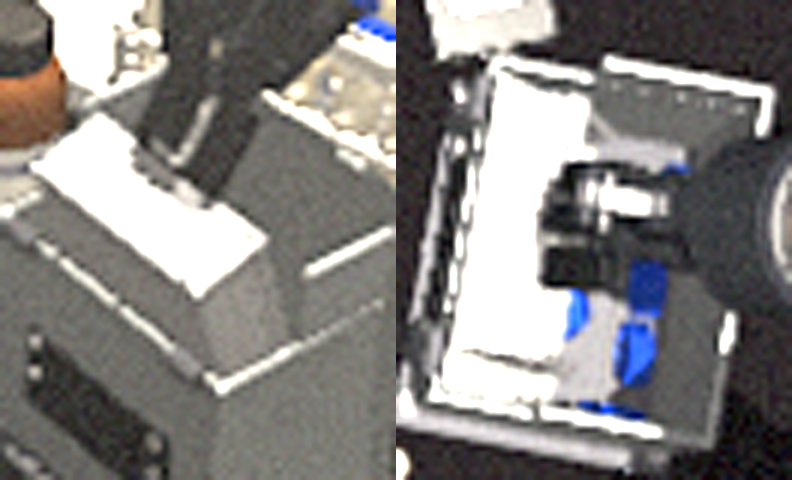

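In the top half one cap shows beside the tray at (577,315), on a light strip that ends near x=630, with more caps beyond at (640,290) and (635,350). I'll work out numerically what that strip is.

```bash
python3 - <<'E'
from pl import *
f=eyes.grab_frame("top");RH=Ro.from_euler("z",HO[1],degrees=True)
c=proj(f,np.array([.51,-.024,.15])).astype(int);x,y=c[0]-33,c[1]-40
Z=lambda m:((proj(f,(HO[0]+RH.apply(m))/1e3)-[x,y]+.5)*6+[396,0]).round(0)
for a in(.5,.6,.7,.8,.9,1.07,1.2,1.35): print(a,"flap end",Z((-30,59-114*np.cos(a),148-114*np.sin(a))),Z((-78,59-114*np.cos(a),148-114*np.sin(a))))
print("far wall bottom",Z((-30,-60,8)),Z((-80,-60,8)),"top",Z((-30,-60,195)))
o=ctrl.get_obs();R=Ro.from_euler("xyz",o["tcp_rot"],degrees=True)*Ro.from_euler("x",-140,degrees=True)
O=o["tool_pos"]*1e3-R.apply([0,63.5,60.8])
for m in((0,41,42),(-61,41,42),(-61,41,0),(-61,-64,28),(-61,-41,38),(-30,-64,9),(-61,-64,9),(61,-64,9)):
    print("tray",m,((proj(f,(O+R.apply(m))/1e3)-[x,y]+.5)*6+[396,0]).round(0), RH.inv().apply(O+R.apply(m)-HO[0]).round(0))
im=f["image"]
print(np.round(im[y+56,x:x+66].astype(int)).tolist())
E
```

```text
0.5 flap end [654. 333.] [638. 428.]
0.6 flap end [640. 333.] [624. 427.]
0.7 flap end [624. 331.] [608. 425.]
0.8 flap end [606. 329.] [590. 422.]
0.9 flap end [588. 327.] [572. 420.]
1.07 flap end [554. 323.] [539. 415.]
1.2 flap end [528. 319.] [512. 410.]
1.35 flap end [496. 314.] [480. 405.]
far wall bottom [666. 350.] [650. 443.] top [728. 327.]
tray (0, 41, 42) [559. 228.] [ -0.  25. 202.]
tray (-61, 41, 42) [536. 358.] [-61.  25. 202.]
tray (-61, 41, 0) [449. 344.] [-61.  64. 188.]
tray (-61, -64, 28) [555. 377.] [-61.   5.  98.]
tray (-61, -41, 38) [565. 376.] [-61.   2. 123.]
tray (-30, -64, 9) [528. 310.] [-30.  23.  92.]
tray (-61, -64, 9) [518. 371.] [-61.  23.  92.]
tray (61, -64, 9) [559. 133.] [61. 22. 92.]
[[25, 24, 28], [24, 23, 29], [40, 38, 40], [51, 51, 48], [43, 43, 45], [70, 72, 74], [118, 118, 121], [101, 98, 102], [39, 38, 35], [161, 167, 174], [220, 226, 229], [241, 241, 243], [233, 236, 239], [222, 226, 230], [207, 213, 220], [208, 213, 221], [201, 210, 218], [194, 199, 210], [191, 196, 204], [192, 197, 204], [186, 191, 197], [192, 198, 206], [167, 173, 180], [179, 183, 191], [197, 204, 212], [156, 168, 171], [175, 190, 194], [186, 156, 150], [130, 98, 93], [125, 100, 95], [127, 124, 127], [123, 126, 131], [121, 120, 125], [129, 127, 132], [125, 123, 127], [120, 122, 127], [125, 105, 100], [113, 58, 44], [103, 39, 16], [163, 63, 35], [181, 70, 36], [178, 69, 36], [163, 75, 51], [85, 54, 49], [45, 47, 49], [53, 53, 51], [55, 55, 55], [59, 55, 60], [56, 56, 53], [57, 59, 59], [54, 57, 55], [58, 53, 57], [55, 52, 55], [46, 44, 45], [192, 194, 198], [206, 207, 207], [101, 99, 98], [18, 18, 19], [25, 26, 32], [34, 33, 37], [26, 19, 27], [27, 23, 29], [24, 22, 29], [27, 28, 26], [25, 27, 30], [24, 29, 28]]
```

Everything fits: at z=22 the caps sit at y≈-43, which is against the far wall, and y≈-9, so they are lying on the hopper floor. The strip is that floor. Next I'll withdraw along the tray's axis.

```bash
python3 - <<'E'
from pl import *
for y,z,th in((19,99,60),(36.5,129.5,60),(54,160,60),(64,177,60),(80,215,30),(90,220,0)):
    p,R=tcp_tray(nose(y,z,th),HO[1],th); print(y,z,th,p,rel(p,R).round(3),geom(y,z,th))
E
```

```text
19 99 60 [515.8004   9.9336 237.3182] [ 3.464 20.201  8.271 -0.197  0.034  0.   ] flap N,K 0.89 0.92 rimclear 5.0 9.3 at tray y 1
36.5 129.5 60 [518.7489  27.1834 267.8182] [ 6.413 37.451 38.771 -0.197  0.034  0.   ] flap N,K 0.69 0.16 rimclear 5.1 9.4 at tray y -34
54 160 60 [521.6975  44.4332 298.3182] [ 9.361 54.701 69.271 -0.197  0.034  0.   ] flap N,K -1.18 -1.92 rimclear 5.2 9.5 at tray y -70
64 177 60 [523.3824  54.2903 315.3182] [11.046 64.558 86.271 -0.197  0.034  0.   ] flap N,K -1.74 -1.99 rimclear 5.0 9.4 at tray y -89
80 215 30 [537.3826 136.1948 327.0742] [ 25.047 146.463  98.027  -0.713   0.122   0.   ] flap N,K -1.87 -2.10 rimclear 41.3 43.8 at tray y -114
90 220 0 [546.6464 190.3905 275.8   ] [ 34.31  200.658  46.752  -1.229   0.21    0.   ] flap N,K -1.98 -2.25 rimclear 65.0 65.0 at tray y -94
```

Scaled: 120 mm / 1000 = 0.12, 105 mm / 1000 = 0.105, -0.197 rad / 2.0944 = -0.0941.

Call:
apply_moves([
  [[0.001, 0.006, 0.003, -0.0286, 0.0048, 0, 0], [0.002, 0.013, 0.006, -0.0621, 0.0095, 0, 0], [0.004, 0.02, 0.009, -0.0941, 0.0162, 0, 0], [0.004, 0.024, 0.016, -0.0941, 0.0162, 0, 0], [0.005, 0.029, 0.024, -0.0941, 0.0162, 0, 0], [0.006, 0.033, 0.031, -0.0941, 0.0162, 0, 0], [0.006, 0.037, 0.039, -0.0941, 0.0162, 0, 0], [0.007, 0.042, 0.046, -0.0941, 0.0162, 0, 0], [0.008, 0.046, 0.054, -0.0941, 0.0162, 0, 0], [0.009, 0.051, 0.062, -0.0941, 0.0162, 0, 0], [0.009, 0.055, 0.069, -0.0941, 0.0162, 0, 0], [0.01, 0.06, 0.078, -0.0941, 0.0162, 0, 0], [0.011, 0.065, 0.09, -0.0941, 0.0162, 0, 0], [0.012, 0.07, 0.105, -0.0941, 0.0162, 0, 0], [0.012, 0.072, 0.12, -0.0941, 0.0162, 0, 0], [0.012, 0.072, 0.12, -0.0941, 0.0162, 0, 0], [0.012, 0.072, 0.12, -0.0941, 0.0162, 0, 0]],
])

```text
t: 14.7
tool_pos: [0.5251, 0.062, 0.3508]
tcp_rot: [-160.0, -0.2, -9.7]
force: [-0.1, -0.4, -2.6]
grip_width: 0.108
gripper_force: 69.1
```

```bash
python3 blue.py; python3 - <<'E'
from pl import *
o=ctrl.get_obs();print(o["force"],o["joint_positions"])
p,R=tcp_tray(nose(90,220,0),HO[1],0);print(rel(p,R))
f=eyes.grab_frame("top");RH=Ro.from_euler("z",HO[1],degrees=True)
for m in((-60,40,148),(-40,0,148),(-60,-40,148),(0,-40,148),(60,-40,148),(40,0,148)):
    q=proj(f,(HO[0]+RH.apply(m))/1e3).astype(int);print(m,f["image"][q[1],q[0]])
E
```

```text
14.75 [-0.0067 -0.5016 -2.4076] [-0.2955  0.1333  0.0485] [-160.0105   -0.0214   -9.698 ]
19 99 60 [  -8.538  -51.974 -112.128    0.       0.      -0.   ] flap N,K 0.89 0.92 rimclear 5.0 9.3 at tray y 1
22 94 66 [ -10.483  -63.352 -116.273    0.103   -0.017   -0.   ] flap N,K 0.97 0.99 rimclear 6.9 11.5 at tray y 3
27 90 72 [ -12.092  -72.768 -120.943    0.207   -0.035    0.   ] flap N,K 1.07 1.08 rimclear 7.8 12.6 at tray y 3
[-0.0067 -0.5016 -2.4076] [ -9.271    0.6819 103.6979  20.5968  76.3379  85.3819]
[ 22.3083 128.4825 -73.6457  -1.032    0.1767  -0.0002]
(-60, 40, 148) [120 129 130]
(-40, 0, 148) [255 254 254]
(-60, -40, 148) [156 185 205]
(0, -40, 148) [ 69  83 101]
(60, -40, 148) [ 90 106 120]
(40, 0, 148) [28 32 38]
```

Scaled: 128 mm / 1000 = 0.128, 126 mm / 1000 = 0.126, -1.032 rad / 2.0944 = -0.4927.

Call:
apply_moves([
  [[0.001, 0.008, 0, -0.0239, 0.0043, 0, 0], [0.003, 0.018, 0, -0.0573, 0.0095, 0, 0], [0.005, 0.029, 0, -0.0955, 0.0162, 0, 0], [0.007, 0.04, -0.002, -0.1337, 0.0229, 0, 0], [0.009, 0.052, -0.005, -0.1719, 0.0296, 0, 0], [0.011, 0.064, -0.01, -0.2149, 0.0368, 0, 0], [0.013, 0.075, -0.016, -0.2578, 0.0439, 0, 0], [0.015, 0.086, -0.024, -0.3008, 0.0516, 0, 0], [0.017, 0.096, -0.033, -0.3438, 0.0587, 0, 0], [0.018, 0.105, -0.043, -0.382, 0.0654, 0, 0], [0.02, 0.114, -0.053, -0.4202, 0.0721, 0, 0], [0.021, 0.121, -0.063, -0.4536, 0.0778, 0, 0], [0.022, 0.126, -0.07, -0.4775, 0.0816, 0, 0], [0.022, 0.128, -0.074, -0.4927, 0.0845, 0, 0], [0.022, 0.128, -0.074, -0.4927, 0.0845, 0, 0], [0.022, 0.128, -0.074, -0.4927, 0.0845, 0, 0]],
])

```text
t: 16.13
tool_pos: [0.5459, 0.1896, 0.2739]
tcp_rot: [140.0, 0.1, -9.7]
force: [0.3, -1.2, -1.9]
grip_width: 0.107
gripper_force: 69.1
```

```bash
python3 blue.py; python3 - <<'E'
from pl import *
o=ctrl.get_obs();print(o["force"],o["joint_positions"])
p,R=tcp_tray(TR[0]+[0,0,120],TR[1],0);print("above",rel(p,R))
f=eyes.grab_frame("top");RH=Ro.from_euler("z",HO[1],degrees=True)
for m in((-60,40,148),(-40,0,148),(-60,-40,148),(0,-40,148),(60,-40,148),(40,0,148)):
    q=proj(f,(HO[0]+RH.apply(m))/1e3).astype(int);print(m,f["image"][q[1],q[0]])
im=f["image"].astype(int);b=(im[...,0]>90)&(im[...,0]>im[...,2]*1.8)&(im[...,0]>im[...,1]*1.5)
q=proj(f,o["tool_pos"]).astype(int);print(q,b[q[1]-40:q[1]+40,q[0]-10:q[0]+70].sum())
E
```

```text
16.1833 [-0.1787  0.0415 -0.2103] [ 0.549  -0.1367 -0.0109] [140.0415   0.0335  -9.7846]
19 99 60 [ -30.566 -179.379  -37.762    1.031   -0.178    0.001] flap N,K 0.89 0.92 rimclear 5.0 9.3 at tray y 1
22 94 66 [ -32.51  -190.757  -41.907    1.135   -0.195    0.001] flap N,K 0.97 0.99 rimclear 6.9 11.5 at tray y 3
27 90 72 [ -34.12  -200.173  -46.577    1.238   -0.213    0.001] flap N,K 1.07 1.08 rimclear 7.8 12.6 at tray y 3
[-0.1787  0.0415 -0.2103] [ 29.5476  27.154   85.8249 -29.8615  94.3493 134.4066]
above [-125.3932   73.1506  -94.2799   -0.0007   -0.0006    0.2737]
(-60, 40, 148) [255 254 253]
(-40, 0, 148) [254 254 253]
(-60, -40, 148) [255 254 253]
(0, -40, 148) [254 254 253]
(60, -40, 148) [253 254 253]
(40, 0, 148) [254 254 253]
[300 190] 294
```

```bash
python3 - <<'E'
from pl import *
o=ctrl.get_obs();f=eyes.grab_frame("top");im=f["image"].astype(int);b=(im[...,0]>90)&(im[...,0]>im[...,2]*1.8)&(im[...,0]>im[...,1]*1.5)
R=Ro.from_euler("xyz",o["tcp_rot"],degrees=True)*Ro.from_euler("x",-140,degrees=True);O=o["tool_pos"]*1e3-R.apply([0,63.5,60.8])
k=np.zeros(b.shape,np.uint8);cv2.fillConvexPoly(k,np.array([proj(f,(O+R.apply(m))/1e3) for m in((57,37,15),(-57,37,15),(-57,-60,15),(57,-60,15))]).astype(np.int32),1)
print((b&(k>0)).sum(),k.sum(),im[k>0].mean(0))
ys,xs=np.where(b&(k==0)); m=(abs(xs-355)<70)&(abs(ys-225)<50);print("blue elsewhere near",[(x,y) for x,y in zip(xs[m],ys[m])][:20])
E
```

```text
0 1585 [217.4    221.1457 226.5192]
blue elsewhere near [(np.int64(288), np.int64(176)), (np.int64(289), np.int64(176)), (np.int64(290), np.int64(176)), (np.int64(291), np.int64(176)), (np.int64(292), np.int64(176)), (np.int64(293), np.int64(176)), (np.int64(294), np.int64(176)), (np.int64(295), np.int64(176)), (np.int64(296), np.int64(176)), (np.int64(297), np.int64(176)), (np.int64(298), np.int64(176)), (np.int64(299), np.int64(176)), (np.int64(300), np.int64(176)), (np.int64(288), np.int64(177)), (np.int64(289), np.int64(177)), (np.int64(290), np.int64(177)), (np.int64(291), np.int64(177)), (np.int64(292), np.int64(177)), (np.int64(293), np.int64(177)), (np.int64(294), np.int64(177))]
```

Scaled: -125 mm / 1000 = -0.125, -123 mm / 1000 = -0.123, 0.274 rad / 2.0944 = 0.1308.

Call:
apply_moves([
  [[-0.004, 0.002, -0.002, 0, 0, 0.0048, 0], [-0.012, 0.007, -0.006, 0, 0, 0.0143, 0], [-0.024, 0.014, -0.014, 0, 0, 0.0263, 0], [-0.036, 0.021, -0.023, 0, 0, 0.0382, 0], [-0.048, 0.028, -0.032, 0, 0, 0.0501, 0], [-0.06, 0.035, -0.041, 0, 0, 0.0621, 0], [-0.072, 0.042, -0.05, 0, 0, 0.074, 0], [-0.084, 0.049, -0.059, 0, 0, 0.0859, 0], [-0.096, 0.056, -0.068, 0, 0, 0.1003, 0], [-0.107, 0.062, -0.078, 0, 0, 0.1122, 0], [-0.116, 0.068, -0.086, 0, 0, 0.1218, 0], [-0.123, 0.072, -0.092, 0, 0, 0.1289, 0], [-0.125, 0.073, -0.094, 0, 0, 0.1308, 0], [-0.125, 0.073, -0.094, 0, 0, 0.1308, 0], [-0.125, 0.073, -0.094, 0, 0, 0.1308, 0]],
])

```text
t: 17.53
tool_pos: [0.4218, 0.2629, 0.1814]
tcp_rot: [140.0, -0.0, 6.0]
force: [-0.0, -0.5, -1.2]
grip_width: 0.103
gripper_force: 69.1
```

```bash
python3 - <<'E'
from pl import *
o=ctrl.get_obs();print(o["force"],o["tcp_rot"])
TR[0][2]=0
p,R=tcp_tray(*TR,0);print(rel(p,R))
E
```

```text
[-0.022  -0.5346 -1.2259] [140.0092  -0.0333   5.9709]
[  -0.8501   -0.4366 -120.5738   -0.0002    0.0006   -0.0012]
```

The tray is empty and the flap is shut. I'll lower it gently; at the grasp the TCP z was 59.4 mm with the tray on the bench.

Call:
apply_moves([
  [[0, 0, -0.004, 0, 0, 0, 0], [0, 0, -0.012, 0, 0, 0, 0], [0, 0, -0.024, 0, 0, 0, 0], [0, 0, -0.036, 0, 0, 0, 0], [0, 0, -0.048, 0, 0, 0, 0], [0, 0, -0.06, 0, 0, 0, 0], [0, 0, -0.072, 0, 0, 0, 0], [0, 0, -0.084, 0, 0, 0, 0], [0, 0, -0.094, 0, 0, 0, 0], [0, 0, -0.102, 0, 0, 0, 0], [0, 0, -0.108, 0, 0, 0, 0], [0, 0, -0.112, 0, 0, 0, 0], [0, 0, -0.115, 0, 0, 0, 0], [0, 0, -0.117, 0, 0, 0, 0], [0, 0, -0.119, 0, 0, 0, 0], [0, 0, -0.12, 0, 0, 0, 0], [0, 0, -0.121, 0, 0, 0, 0], [0, 0, -0.121, 0, 0, 0, 0], [0, 0, -0.121, 0, 0, 0, 0]],
])

```text
t: 19.12
tool_pos: [0.4214, 0.2629, 0.0603]
tcp_rot: [140.0, 0.0, 6.0]
force: [0.2, 0.3, -1.3]
grip_width: 0.108
gripper_force: 69.2
```

```bash
python3 - <<'E'
from pl import *
o=ctrl.get_obs();print(o["tool_pos"],o["force"],o["ft_torque"])
E
```

```text
[0.4214 0.2629 0.0603] [ 0.1624  0.2672 -1.3079] [ 0.5544  0.0643 -0.0348]
```

Still about 1 mm up. I'll lower slowly to contact.

Call:
apply_moves([
  [[0, 0, -0.0004, 0, 0, 0, 0], [0, 0, -0.0008, 0, 0, 0, 0], [0, 0, -0.0012, 0, 0, 0, 0], [0, 0, -0.0012, 0, 0, 0, 0], [0, 0, -0.0012, 0, 0, 0, 0]],
])

```text
t: 19.53
tool_pos: [0.4216, 0.263, 0.0594]
tcp_rot: [140.0, -0.0, 6.0]
force: [-0.1, 1.4, 1.0]
grip_width: 0.112
gripper_force: 69.6
```

Scaled: 160 mm / 1000 = 0.16, 130 mm / 1000 = 0.13.

Call:
apply_moves([
  [[0, 0, 0, 0, 0, 0, 0.12], [0, 0, 0, 0, 0, 0, 0.15], [0, 0, 0, 0, 0, 0, 0.2], [0, 0, 0, 0, 0, 0, 0.3], [0, 0, 0, 0, 0, 0, 0.4], [0, 0, 0, 0, 0, 0, 0.4], [-0.001, 0.006, 0.008, 0, 0, 0, 0.4], [-0.002, 0.014, 0.017, 0, 0, 0, 0.4], [-0.003, 0.024, 0.029, 0, 0, 0, 0.4], [-0.004, 0.036, 0.043, 0, 0, 0, 0.4], [-0.005, 0.05, 0.06, 0, 0, 0, 0.4], [-0.007, 0.064, 0.077, 0, 0, 0, 0.4], [-0.008, 0.078, 0.094, 0, 0, 0, 0.4], [-0.008, 0.078, 0.13, 0, 0, 0, 0.4], [-0.008, 0.078, 0.16, 0, 0, 0, 0.4], [-0.008, 0.078, 0.16, 0, 0, 0, 0.4], [-0.008, 0.078, 0.16, 0, 0, 0, 0.4]],
])

```text
t: 20.95
tool_pos: [0.4142, 0.343, 0.2222]
tcp_rot: [140.3, -0.3, 6.0]
force: [0.7, -0.6, 0.7]
grip_width: 0.402
gripper_force: 0.0
```

```bash
python3 blue.py | grep blob; python3 - <<'E'
from pl import *
print(ctrl.get_obs()["tool_pos"])
f=eyes.grab_frame("top");g=cv2.imread("pics/top0.png")
# compare with start image around tray & bystanders & flap
d=cv2.absdiff(f["image"],g).max(2);
for n,X,h in(("tray",(.4275,.1993,.02),24),("bottle",(.612,.125,.04),14),("vial",(.404,.07,.03),7),("hopper",(.51,-.024,.15),30)):
    q=proj(f,X).astype(int);w=d[q[1]-h:q[1]+h,q[0]-h:q[0]+h];print(n,(w>60).sum(),w.size)
def box(im):
    m=(im.min(2)>150).astype(np.uint8)[208:268,285:335];n,_,st,_=cv2.connectedComponentsWithStats(m);return st[1:][st[1:,4]>20].tolist()
print(box(g),box(f["image"]))
for th in("vial","bottle","tape_roll"): print(th,[x["pixel"] for x in place_of("top",th)[:1]])
E
```

```text
[0.4134 0.342  0.2202]
tray 568 2304
bottle 0 784
vial 0 196
hopper 0 3600
[[0, 10, 37, 42, 751]] [[0, 10, 37, 42, 1263]]
vial [[339.1, 248.8]]
bottle [[323.5, 182.5]]
tape_roll [[194.3, 226.2]]
```

The tray is back on its original footprint and empty. The hopper and flap look exactly as they did at the start, and the bottle and vial are unchanged in the picture.

```bash
python3 -c "
from station import ctrl
print(ctrl.hand_in())"
```

```text
the job is handed in; nothing more can be done
None
```

I handed the job in at about 21 s: the camera checks show the tray empty and back on its starting spot, the flap shut, no caps on the flap or in the tray, and the bottle and vial unmoved; I didn't see the verdict or count all six caps inside the hopper.

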